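# Set the sampler's stabilizer jack down on its bearing pad

### The job

Slide the bearing pad, by its upright lug, until its square plate is centred under the foot of the sampler's stabilizer jack. Then turn the crank clockwise until the foot bears firmly on the pad, felt as the crank going from its steady free-running effort to about one and a half times that; stop there without forcing it, and let go. Leave the glassware standing where it is.

Things in the scene. Friction and masses are not known exactly. Their poses are not given: they have to be found in the camera images.
- stand: Cream sampler module (box 240 x 240 x 150 mm, round tube carousel on top to 205 mm), fixed to the bench, with a bare-metal stabilizer jack held out on a bracket 115 to 145 mm above the bench. Origin on the bench surface, exactly under the jack's vertical axis; the box lies 145 to 385 mm along +y of this frame. The 66 mm square gearbox's top is 185 mm above the bench.
- jack_tube (a point): Lower end of the jack's fixed 42 mm tube, on its axis, 98 mm above the bench. Below it hangs the round steel foot, 56 mm across, which comes straight down as the crank turns. How far it is out at the start differs and is not measured: its underside is 40 to 64 mm above the bench.
- jack_axis (a point): Point on the jack's (and crank's) vertical axis, 205 mm above the bench, just above the crank hub. The flat crank arm, 18 mm wide, its top 202 mm above the bench, swings level about it, reaching 69 mm out. Clockwise from above lowers the foot 30 mm per turn: 0.85 to 1.7 turns to reach the pad. Turning it free takes a steady 0.4 N m, about 7 N at the knob.
- jack_gear (a point): Top of the gearbox, on the axis, 185 mm above the bench. Once on the pad, the foot's rubber buffer yields: load on the pad grows up to 8 N per mm of foot travel (38 N per radian of crank); each 10 N of load adds 0.87 N at the knob. Right is about 45 N (25 to 80 N will do; over 100 N damages it), or some 11 N at the knob. Self-locking: it stays where it is left, up to 80 N.
- knob_mid (a point): Middle (half-way up) of the crank's upright grey grip knob: 24 mm in diameter, 50 mm tall, from 204 to 254 mm above the bench, 55 mm from the jack's axis. It turns freely on its own upright pin, so the hand need not turn. This point is 231 mm above the bench. The crank may point anywhere at first. Turn slowly to feel the effort: after a quick stop friction hides part of it.
- pad: Bearing pad of bare aluminium, loose, 0.25 to 0.5 kg, lying flat on the bench: a square plate 80 x 80 x 14 mm, a flat bar 24 mm wide and 14 mm thick running from it along -y of this frame, ending 175 mm from the plate's centre, and an upright lug there. Origin at the centre of the plate's underside.
- pad_lug (a point): Grip point of the pad's upright lug, 160 mm along -y from the plate's centre and 45 mm above the bench. The lug is 16 mm thick along the pad's x (grasp it across this), 30 mm long along the pad's y, and rises to 64 mm above the bench.
- flask_a: Conical glass flask 76 mm wide, 125 mm tall. Leave it standing where it is. Origin at the centre of its underside.
- flask_b: Conical glass flask 68 mm wide, 115 mm tall. Leave it standing where it is. Origin at the centre of its underside.
- flask_c: Conical glass flask 76 mm wide, 125 mm tall. Leave it standing where it is. Origin at the centre of its underside.
- beaker: Glass beaker 68 mm wide, 85 mm tall. Leave it standing where it is. Origin at the centre of its underside.
- dish: Shallow glass dish 80 mm wide, 16 mm tall. Leave it standing where it is. Origin at the centre of its underside.
- jar: Brown glass jar 60 mm wide, 90 mm tall. Leave it standing where it is. Origin at the centre of its underside.
Not all that is in view belongs to the job. What is shaped like the pad but purple is not meant.

How it is judged:
On the way, in this order (a step that is already met when the one before it is completed fails the run):
1. the pad's plate is centred under the jack, within 12 mm, the foot still clear of it (horizontal distance between pad and jack_axis below 0.012 m and contact force between stand and pad below 1 N), for 0.2 s.
2. the foot has been cranked down and bears on the centred pad with 25 to 80 N (horizontal distance between pad and jack_axis below 0.014 m and contact force between stand and pad between 25 and 80 N), for 0.2 s.
At the end, for the whole second after the job is handed in: The pad lies still with its plate centred within 14 mm under the jack's axis, the foot bearing on it with 25 to 80 N, and the robot has let go of everything (all of step 2 and linear speed of pad below 0.02 m/s); the robot touches nothing.
It fails at once if the jack is forced: more than 100 N on the pad (contact force between stand and pad above 100 N).
It fails at once if glassware is pushed by more than 30 mm or tipped over (distance of any of flask_a, flask_b, flask_c, beaker, dish, jar from where it was at the start of the episode above 0.03 m or angle between any of flask_a, flask_b, flask_c, beaker, dish, jar's own z axis and vertical above 0.5 rad).
It also fails if it takes over 72 s, if anything falls off the work surface, if the arm or the gripper's body presses on something with over 40 N, if the wrist force passes 120 N, or if a joint passes its speed limit or range.

### The arm

A 6-joint arm with a two-finger parallel gripper is mounted at the origin on the work surface. World frame = base frame: x ahead of the robot, y to its left, z up, the work surface at z = 0. Lengths are in m, angles in rad, forces in N, time in s.
With the tool pointing down it reaches from about 0.3 to 0.75 m from the base axis. Payload 8.5 kg.
Tool frame: the origin (TCP) lies midway between the tips of the shut fingers; the grasp point (between the pads) lies 19 mm behind it; z points along the fingers, y is the line along which they close (so a half turn about z gives the same grasp; the last joint's range is limited). The gripper opens to 88 mm and grips with 3 to 60 N. Pads are 18 mm wide; open, the fingers measure 123 mm over their backs; the gripper's body (75 mm by 187 mm) begins 45 mm behind the grasp point.
Start: joints at [1.022, 0.381, 1.297, -0, 1.464, -0.215], TCP at [0.18, 0.52, 0.239] pointing down, gripper open.
Joint ranges: [-3.11, 3.11], [-0.89, 2.33], [0.22, 2.48], [-1.42, 4.56], [0.17, 2.85], [-2.88, 2.88]. Speed limits (rad/s): [2.39, 2.39, 3.14, 3.14, 3.14, 3.14].

### API

Orientations are given as a 3x3 rotation matrix whose columns are the frame's x, y, z axes.
In Python, from workcell import * gives the robot as it stands.
- The arm moves only by the tool arm_command, never from a script. Its argument "moves" is a list that holds one entry, the list of rows, each a list of 6 numbers: the shift along the tool's x, y, z in m, then the turn, a rotation vector about the tool's x, y, z in rad. A call has 1 to 20 rows; each row is the pose to reach, as a shift and turn from the pose commanded when the call began, along the tool's axes at that moment; what a row does not reach only later rows make up. A row lasts 1/10 s, in which the tool goes at most 50 mm and 8.59 degrees, less where a joint would pass 70% of its speed; a pose out of reach is approached as far as the arm can. A call with a gripper value outside its range is refused whole. "claw" is the gripper command: -1 is fully open, 1 is shut, values between are in proportion, set as the call begins (left out, the last holds). The fingers move at their own pace and stop on an object; "newtons" is the grip in N (left out, the last holds). Time passes only in rows, so rows that repeat a pose let the fingers close. It gives the time, the measured TCP pose, the force, the opening and the grip force at its end, in the units of the state.
- get_obs(): the state, without advancing time (a new reading comes with each control period).
- read_camera(name): name is "scene" or "side" or "wrist"; returns a dict with "image" (384x512x3 uint8, blue, green, red), "vertical_fov" (degrees; the focal length in pixels is half the picture's height over the tangent of half this angle, whatever the lens; pixels are square), "cx", "cy" (the principal point, pixels), "world_from_camera" (4x4, takes a point from camera to world coordinates). Camera axes: x right, y up, looking along -z (the intrinsics and any distortion apply to the point x, -y, -z); pixel columns grow to the right and rows downward; lengths in m; the calibration is good to about 2 mm. The wrist camera is an equidistant fisheye: a pixel r from the principal point sees the ray r / f radians off the axis. A picture is of the moment at which its call begins. There is no depth.
- hand_in(): hands the job in; it is judged then, once.
The state is a dict: "time": time; "joints": joint angles; "dq": joint speeds; "joint_torque": joint torques, N m; "eef_pos": TCP position; "ee_rot": TCP orientation; "wrist_force": force on the tool from outside, world axes, zero at the start; "ft_torque": the same for the moment, N m; "grip_width": finger opening in m; "grip_force": force on a finger pad.
Only numpy, scipy, OpenCV 4.12 (cv2) and the standard library are available. Lean on these libraries where they do the work, as an engineer would, in place of code of your own. Each camera call takes 0.05 s, during which the arm holds its last target. There are 200 camera calls.

## Working session

There is one attempt and no reset: what is moved stays moved. The work goes in short steps, Python scripts to look and compute and a tool call to move; the robot and the scene stay as the last step left them, time stands still between calls to the robot, and variables do not carry over. Pictures are saved under pics/ and viewed, at most 10 in all, crops included, and the job is handed in when it is done.

Besides the shell and the picture viewer there is one more tool, called after "Emit:" as name(argument=value, ...), one argument or row to a line, values as JSON. arm_command: Moves the arm, as the interface text tells. Its arguments: {"type":"object","properties":{"moves":{"type":"array"},"claw":{"type":"number"},"newtons":{"type":"number"}},"required":["moves"]}

```bash
mkdir -p pics; ls; cat > h.py <<'E'
from workcell import *
import numpy as np, cv2, pickle
def shot(n,tag):
    c=read_camera(n); pickle.dump(c,open(f'pics/{tag}.pkl','wb')); cv2.imwrite(f'pics/{tag}.png',c['image']); return c
def ld(tag): return pickle.load(open(f'pics/{tag}.pkl','rb'))
def ray(c,u,v,fish=False):
    f=192/np.tan(np.radians(c['vertical_fov'])/2); x=(u-c['cx'])/f; y=(v-c['cy'])/f
    if fish:
        r=np.hypot(x,y); s=np.sin(r)/r if r>1e-9 else 1; d=np.array([x*s,-y*s,-np.cos(r)])
    else: d=np.array([x,-y,-1.])
    T=np.array(c['world_from_camera']); d=T[:3,:3]@d; return T[:3,3],d/np.linalg.norm(d)
def atz(c,u,v,z,fish=False):
    o,d=ray(c,u,v,fish); return o+d*(z-o[2])/d[2]
def tri(rs):
    A=sum(np.eye(3)-np.outer(d,d) for o,d in rs); b=sum((np.eye(3)-np.outer(d,d))@o for o,d in rs)
    p=np.linalg.solve(A,b); return p,[np.linalg.norm(np.cross(p-o,d)) for o,d in rs]
def proj(c,p,fish=False):
    T=np.linalg.inv(np.array(c['world_from_camera'])); q=T[:3,:3]@p+T[:3,3]; f=192/np.tan(np.radians(c['vertical_fov'])/2)
    x,y,z=q[0],-q[1],-q[2]
    if fish:
        r=np.hypot(x,y); k=np.arctan2(r,z)/r; return np.array([c['cx']+f*x*k,c['cy']+f*y*k])
    return np.array([c['cx']+f*x/z,c['cy']+f*y/z])
E
python3 - <<'E'
from h import *
a=shot('scene','s0');b=shot('side','d0');w=shot('wrist','w0')
for c in (a,b,w): print(c['vertical_fov'],c['cx'],c['cy'],np.round(c['world_from_camera'],3).tolist(), [k for k in c])
m=np.zeros((600,800,3),np.uint8)
cv2.imwrite('pics/m0.png',cv2.resize(np.vstack([np.hstack([a['image'],b['image']])]),(800,300)))
o=get_obs();print(o['time'],o['ee_rot'],o['wrist_force'],o['ft_torque'])
E
```

```text
pics
53.0957788064158 253.94105838581467 195.57351041782894 [[-0.802, -0.339, 0.492, 1.15], [0.597, -0.471, 0.649, 0.56], [0.012, 0.814, 0.58, 0.864], [0.0, 0.0, 0.0, 1.0]] ['image', 'vertical_fov', 'cx', 'cy', 'world_from_camera']
47.12070718917109 249.412928805143 189.0988789853177 [[0.804, -0.377, 0.459, 1.144], [0.594, 0.526, -0.609, -0.988], [-0.011, 0.763, 0.647, 0.967], [0.0, 0.0, 0.0, 1.0]] ['image', 'vertical_fov', 'cx', 'cy', 'world_from_camera']
65.70646984690485 251.63433826191613 193.02814165218922 [[0.327, -0.895, -0.303, 0.101], [0.945, 0.309, 0.105, 0.548], [-0.001, -0.321, 0.947, 0.385], [0.0, 0.0, 0.0, 1.0]] ['image', 'vertical_fov', 'cx', 'cy', 'world_from_camera']
0.15 [[-9.44817159e-01  3.27597696e-01 -5.35432223e-04]
 [ 3.27598066e-01  9.44816749e-01 -9.03830221e-04]
 [ 2.09792634e-04 -1.02936086e-03 -9.99999448e-01]] [-0.37553883 -0.28585161  0.08124027] [0.04616141 0.03354463 0.0503027 ]
```

View pics/s0.png

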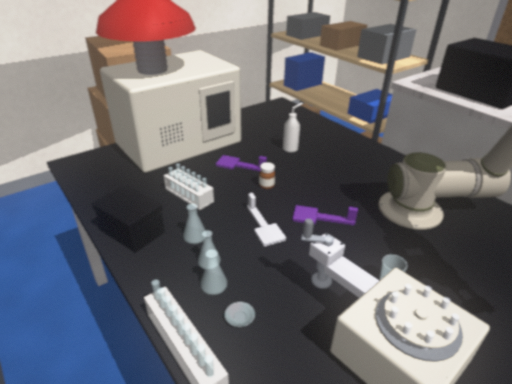

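View pics/d0.png

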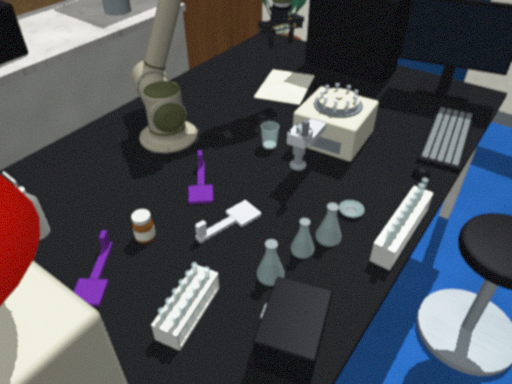

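View pics/w0.png

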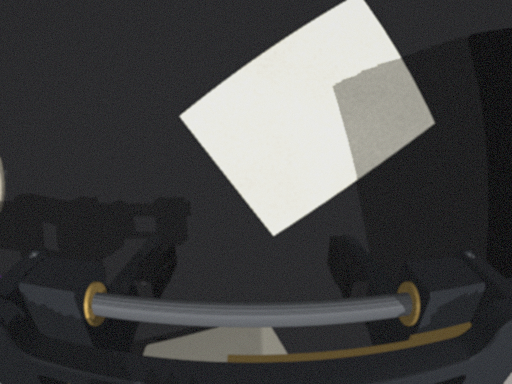

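The scene view shows three pad-shaped things. The bare white/aluminium one has its plate at (268,233) and lug at (252,202). The two purple ones are at (318,215) and (240,162) and are not meant. The jack is at (322,260) with its knob at (308,229). In the side view the pad plate is at (243,213), its lug at (201,230), and the jack at (300,150). I'll check this choice in one close crop.

```bash
python3 - <<'E'
from h import *
a=ld('s0')['image'][185:305,235:355];b=ld('d0')['image'][110:250,185:325]
cv2.imwrite('pics/c0.png',np.hstack([cv2.resize(a,(400,400),interpolation=2),cv2.resize(b,(400,400),interpolation=2)]))
E
```

```text
(no output)
```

View pics/c0.png

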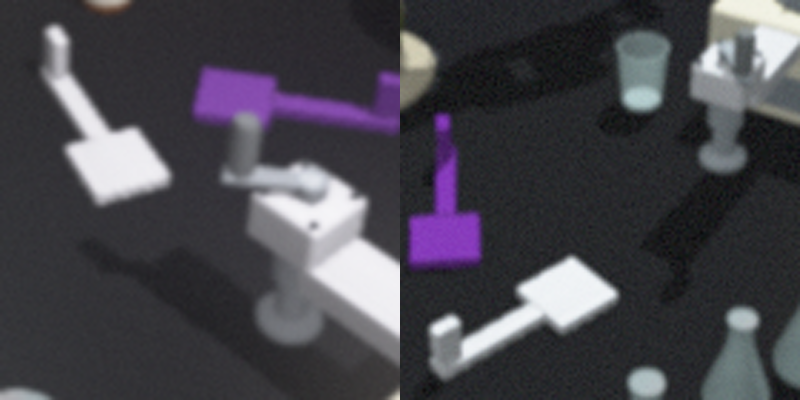

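```bash
python3 - <<'E'
from h import *
a=ld('s0');b=ld('d0')
A=lambda u,v:(235+(u+.5)*.3-.5,185+(v+.5)*.3-.5)
B=lambda u,v:(185+(u+.5)*.35-.5,110+(v+.5)*.35-.5)
pa=np.array([atz(a,*A(*p),.014) for p in [(65,150),(135,128),(170,178),(98,196)]])
pb=np.array([atz(b,*B(*p),.014) for p in [(117,290),(171,258),(217,295),(163,328)]])
print(pa.round(3),pb.round(3),pa.mean(0),pb.mean(0))
def two(n,p,q): print(n,*[np.round(x,4) for x in tri([ray(a,*A(*p)),ray(b,*B(*q))])])
two('plate',(117,163),(167,293))
two('lugtop',(57,33),(45,321)); two('knobtop',(247,119),(344,35)); two('hub',(314,178),(337,62)); two('foot',(290,322),(322,160))
# stand gearbox corners
two('gearbox nearcorner?',(314,243),(322,105))
for n,pix in (('s',[(193,240),(207,262),(213,289),(240,315),(267,185),(393,275)]),('d',[(270,282),(302,255),(328,243),(351,209),(144,239),(269,147)])):
    c=a if n=='s' else b; print([atz(c,*p,.0).round(3)[:2].tolist() for p in pix])
E
```

```text
[[ 0.548 -0.231  0.014]
 [ 0.468 -0.217  0.014]
 [ 0.489 -0.136  0.014]
 [ 0.563 -0.157  0.014]] [[ 0.471 -0.222  0.014]
 [ 0.487 -0.144  0.014]
 [ 0.565 -0.163  0.014]
 [ 0.548 -0.239  0.014]] [ 0.51661923 -0.18533686  0.014     ] [ 0.5176467  -0.19203431  0.014     ]
plate [ 0.5144 -0.1886  0.0091] [0.0007 0.0007]
lugtop [ 0.4765 -0.3424  0.0663] [0.0003 0.0003]
knobtop [0.5838 0.0419 0.251 ] [0.0013 0.0013]
hub [0.55   0.0807 0.1926] [0.0104 0.0104]
foot [0.5455 0.0836 0.0395] [0.0006 0.0006]
gearbox nearcorner? [0.5362 0.0836 0.1217] [0.0058 0.0058]
[[0.734, -0.321], [0.749, -0.207], [0.791, -0.103], [0.78, 0.016], [0.331, -0.435], [0.323, 0.17]]
[[0.735, -0.359], [0.755, -0.225], [0.793, -0.14], [0.781, 0.033], [0.338, -0.449], [0.371, 0.166]]
```

```bash
cat >> h.py <<'E'
def rel(p,yang,R0=None,p0=None):
    """shift/turn in tool axes to reach tcp p, tool down, y axis at angle yang (deg)"""
    from scipy.spatial.transform import Rotation as Ro
    o=get_obs(); R0=np.array(o['ee_rot']) if R0 is None else R0; p0=np.array(o['eef_pos']) if p0 is None else p0
    t=np.radians(yang); y=np.array([np.cos(t),np.sin(t),0]); z=np.array([0,0,-1.]); R=np.c_[np.cross(y,z),y,z]
    return np.round(np.r_[R0.T@(np.array(p)-p0),Ro.from_matrix(R0.T@R).as_rotvec()],4).tolist()
E
python3 - <<'E'
from h import *
print(rel([.4765,-.3424,.2],-14.4))
a=ld('s0');b=ld('d0')
print(tri([ray(a,418,316),ray(b,339,99)]))
for p in [(338,337),(404,271),(486,326)]: print(atz(a,*p,.15))
E
```

```text
[-0.5624, -0.7172, 0.0389, -0.001, 0.0006, 1.4884]
(array([0.54634078, 0.35541715, 0.17580851]), [np.float64(0.00010244745013013183), np.float64(0.0001024474501299404)])
[0.70837548 0.27886635 0.15      ]
[0.43282297 0.24568985 0.15      ]
[0.42600313 0.45170675 0.15      ]
```

Emit:
arm_command(
  moves=[
    [[-0.562, -0.717, 0.039, 0, 0, 1.488], [-0.562, -0.717, 0.039, 0, 0, 1.488], [-0.562, -0.717, 0.039, 0, 0, 1.488], [-0.562, -0.717, 0.039, 0, 0, 1.488], [-0.562, -0.717, 0.039, 0, 0, 1.488], [-0.562, -0.717, 0.039, 0, 0, 1.488], [-0.562, -0.717, 0.039, 0, 0, 1.488], [-0.562, -0.717, 0.039, 0, 0, 1.488], [-0.562, -0.717, 0.039, 0, 0, 1.488], [-0.562, -0.717, 0.039, 0, 0, 1.488], [-0.562, -0.717, 0.039, 0, 0, 1.488], [-0.562, -0.717, 0.039, 0, 0, 1.488], [-0.562, -0.717, 0.039, 0, 0, 1.488], [-0.562, -0.717, 0.039, 0, 0, 1.488], [-0.562, -0.717, 0.039, 0, 0, 1.488], [-0.562, -0.717, 0.039, 0, 0, 1.488], [-0.562, -0.717, 0.039, 0, 0, 1.488], [-0.562, -0.717, 0.039, 0, 0, 1.488], [-0.562, -0.717, 0.039, 0, 0, 1.488], [-0.562, -0.717, 0.039, 0, 0, 1.488]],
  ],
  claw=-1,
)

```text
time: 2.15
eef_pos: [0.4761, -0.343, 0.1987]
ee_rot: [[0.25, 0.968, -0.001], [0.968, -0.25, 0.001], [0.001, -0.001, -1.0]]
wrist_force: [-1.1, 0.1, -0.6]
grip_width: 0.0879
grip_force: 0.0
```

```bash
python3 - <<'E'
from h import *
w=shot('wrist','w1'); o=get_obs(); print(o['eef_pos'],o['joints'],rel([.4765,-.3424,.2],-14.4))
print(proj(w,np.array([.4765,-.3424,.064]),1),proj(w,np.array([.516,-.188,.014]),1),proj(w,np.array([.547,.082,.205]),1))
cv2.imwrite('pics/w1b.png',cv2.resize(w['image'],(800,600),interpolation=2))
E
```

```text
[ 0.47597778 -0.34152269  0.19913627] [-8.24419582e-01  4.73694723e-01  1.26097339e+00  2.13685939e-04
  1.40851893e+00 -5.73024168e-01] [-0.0007, 0.0007, -0.0009, -0.0012, -0.001, -0.0001]
[252.31660031 182.29183977] [252.24996167  29.52587425] [ 206.88431051 -253.90542477]
```

View pics/w1b.png

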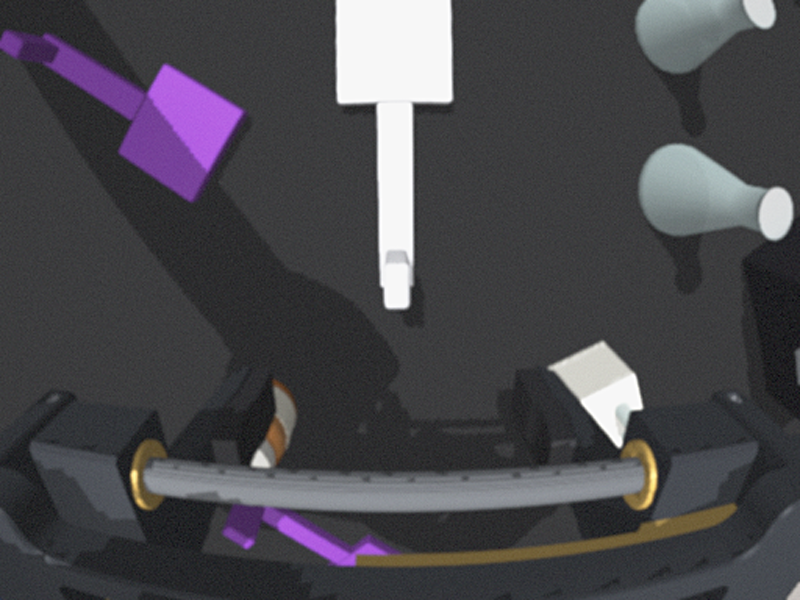

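```bash
python3 - <<'E'
from h import *
a=ld('s0');b=ld('d0')
for p in [(212,203),(180,168),(196,203)]: print(atz(a,*p,.03))
for p in [(205,268),(218,275)]: print(atz(b,*p,.03))
print(rel([.4778,-.3428,.028],-14.4))
E
```

```text
[ 0.59438175 -0.42519768  0.03      ]
[ 0.57394625 -0.71022124  0.03      ]
[ 0.64144409 -0.45908402  0.03      ]
[ 0.57785086 -0.44329808  0.03      ]
[ 0.62179276 -0.44102452  0.03      ]
[-0.001, 0.0023, 0.1711, -0.0012, -0.001, -0.0001]
```

The wrist view shows the bare aluminium pad straight ahead, with its lug top at about (254,182) px and the plate's near edge centred at 252 px. This matches the triangulation, so I'll go down and grip.

Emit:
arm_command(
  moves=[
    [[-0.001, 0.002, 0.04, 0, 0, 0], [-0.001, 0.002, 0.08, 0, 0, 0], [-0.001, 0.002, 0.12, 0, 0, 0], [-0.001, 0.002, 0.15, 0, 0, 0], [-0.001, 0.002, 0.171, 0, 0, 0], [-0.001, 0.002, 0.171, 0, 0, 0], [-0.001, 0.002, 0.171, 0, 0, 0]],
  ],
  claw=-1,
)

```text
time: 2.9
eef_pos: [0.4782, -0.3425, 0.0299]
ee_rot: [[0.247, 0.969, 0.0], [0.969, -0.247, -0.0], [-0.0, 0.0, -1.0]]
wrist_force: [-1.0, 0.7, -0.2]
grip_width: 0.0883
grip_force: 0.0
```

Emit:
arm_command(
  moves=[
    [[0, 0, 0, 0, 0, 0], [0, 0, 0, 0, 0, 0], [0, 0, 0, 0, 0, 0], [0, 0, 0, 0, 0, 0], [0, 0, 0, 0, 0, 0], [0, 0, 0, 0, 0, 0], [0, 0, 0, 0, 0, 0], [0, 0, 0, 0, 0, 0]],
  ],
  claw=1,
  newtons=30,
)

```text
time: 3.7
eef_pos: [0.4779, -0.3434, 0.0287]
ee_rot: [[0.248, 0.969, -0.0], [0.969, -0.248, 0.0], [0.0, -0.0, -1.0]]
wrist_force: [-0.8, -0.1, 1.0]
grip_width: 0.0263
grip_force: 0.0
```

```bash
python3 - <<'E'
from h import *
o=get_obs(); print(o['eef_pos'],o['grip_width'],o['grip_force'],o['wrist_force'],o['ft_torque'])
p=np.array(o['eef_pos']); t=np.radians(75.6); ax=np.array([.547,.082]); L=ax-.16*np.array([np.cos(t),np.sin(t)])
print(L,rel([L[0],L[1],p[2]],-14.4))
E
```

```text
[ 0.47794349 -0.34339659  0.02871387] 0.026278707133316984 0.0 [-0.76141014 -0.12409676  0.97015583] [-0.06998904  0.04741888 -0.01525263]
[ 0.50720962 -0.07297331] [0.2692, -0.0388, 0.0, -0.0001, -0.0, 0.0004]
```

Emit:
arm_command(
  moves=[
    [[0, 0, 0, 0, 0, 0], [0, 0, 0, 0, 0, 0], [0, 0, 0, 0, 0, 0], [0, 0, 0, 0, 0, 0], [0, 0, 0, 0, 0, 0]],
  ],
  claw=1,
  newtons=30,
)

```text
time: 4.2
eef_pos: [0.4779, -0.3434, 0.0287]
ee_rot: [[0.248, 0.969, -0.0], [0.969, -0.248, 0.0], [-0.0, -0.0, -1.0]]
wrist_force: [-0.9, 0.8, 0.6]
grip_width: 0.0156
grip_force: 30.0
```

Emit:
arm_command(
  moves=[
    [[0.006, -0.001, 0, 0, 0, 0], [0.018, -0.002, 0, 0, 0, 0], [0.033, -0.005, 0, 0, 0, 0], [0.048, -0.007, 0, 0, 0, 0], [0.063, -0.009, 0, 0, 0, 0], [0.078, -0.011, 0, 0, 0, 0], [0.093, -0.013, 0, 0, 0, 0], [0.108, -0.015, 0, 0, 0, 0], [0.123, -0.018, 0, 0, 0, 0], [0.138, -0.02, 0, 0, 0, 0], [0.153, -0.022, 0, 0, 0, 0], [0.168, -0.024, 0, 0, 0, 0], [0.183, -0.026, 0, 0, 0, 0], [0.198, -0.028, 0, 0, 0, 0], [0.21, -0.03, 0, 0, 0, 0], [0.218, -0.032, 0, 0, 0, 0], [0.22, -0.032, 0, 0, 0, 0], [0.22, -0.032, 0, 0, 0, 0]],
  ],
)

```text
time: 6.0
eef_pos: [0.5016, -0.122, 0.0287]
ee_rot: [[0.248, 0.969, -0.0], [0.969, -0.248, 0.0], [0.0, -0.0, -1.0]]
wrist_force: [-0.3, 1.3, -1.1]
grip_width: 0.0158
grip_force: 30.0
```

```bash
python3 - <<'E'
from h import *
a=shot('scene','s2');b=shot('side','d2');w=shot('wrist','w2'); o=get_obs(); print(o['time'],o['eef_pos'],o['grip_width'],o['grip_force'])
J=np.array([.547,.082,0]);print(proj(w,J+[0,0,.185],1),proj(w,J+[0,0,.05],1))
m=np.hstack([cv2.resize(a['image'][190:310,240:360],(400,400),interpolation=2),cv2.resize(b['image'][100:240,220:360],(400,400),interpolation=2)])
cv2.imwrite('pics/m2.png',m)
E
```

```text
6.15 [ 0.50150556 -0.12246414  0.02869609] 0.015830837268422375 29.98138169758022
[ 216.25722917 -392.97601566] [ 237.91511446 -136.19465108]
```

View pics/w2.png

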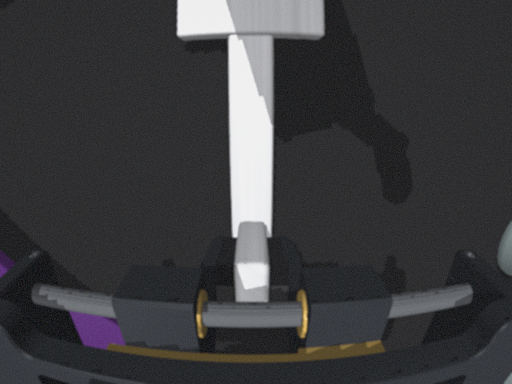

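View pics/m2.png

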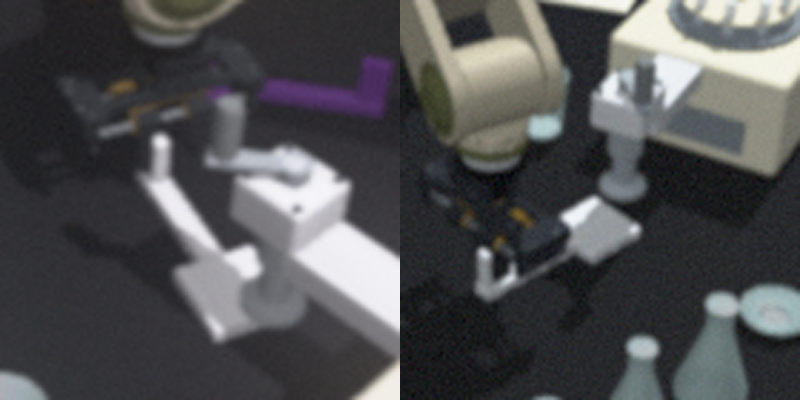

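Both pictures show the pad following the hand. The lug is held, and the plate is about 50 mm short of the foot (foot at crop (272,300) in scene and (223,183) in side). Next I need the jack axis more exactly, from one enlarged crop of the unobstructed first pictures.

```bash
python3 - <<'E'
from h import *
a=ld('s0')['image'][212:302,295:355];b=ld('d0')['image'][108:198,270:330]
cv2.imwrite('pics/j0.png',np.hstack([cv2.resize(x,(400,600),interpolation=2) for x in (a,b)]))
E
```

```text
(no output)
```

View pics/j0.png

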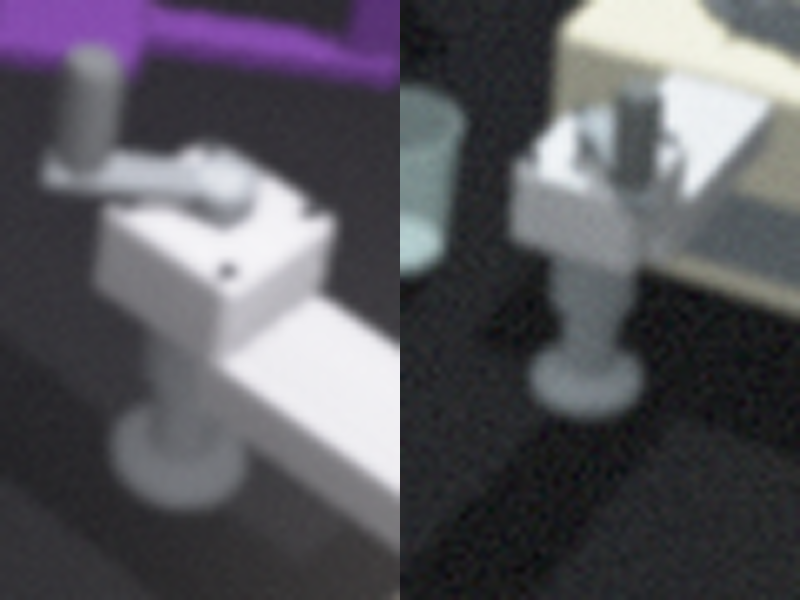

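```bash
python3 - <<'E'
from h import *
from scipy.optimize import least_squares
a=ld('s0');b=ld('d0');s=60/400
A=lambda u,v:np.array((295+(u+.5)*s-.5,212+(v+.5)*s-.5)); B=lambda u,v:np.array((270+(u+.5)*s-.5,108+(v+.5)*s-.5))
print('gear z.185',atz(a,*A(218,215),.185))
# u-only for foot/tube; full for gearbox top
def r(p):
    P=lambda z:np.array([p[0],p[1],z])
    e=list(proj(a,P(.185))-A(218,215)); e+=[(proj(a,P(p[2]))-A(178,0))[0],(proj(b,P(p[2]))-B(186,0))[0],(proj(b,P(.105))-B(193.5,0))[0]]
    e+=list(proj(a,P(.204))-A(226,184)); return e
q=least_squares(r,[.547,.082,.05]);print(q.x,np.round(q.fun,2))
# foot disc outline bottoms: underside front edges
J=q.x
for z in (.04,.045,.05,.055,.06,.065):
    c=[J+ np.array([.028*np.cos(t),.028*np.sin(t),0])*1.0 for t in np.linspace(0,6.28,60)]
    for x in c: x[2]=z
    print(z,[ (max(proj(cc,x)[1] for x in c)) for cc in(a,b)],A(0,510)[1],B(0,418)[1])
print('knob',tri([ray(a,*A(95,57)),ray(b,*B(239,95))]))
o=get_obs();p=np.array(o['eef_pos']);t=np.radians(75.6);L=q.x[:2]-.16*np.array([np.cos(t),np.sin(t)])
print(L,rel([*L,p[2]],-14.4))
E
```

```text
gear z.185 [0.54856868 0.08449199 0.185     ]
[0.54756557 0.08479119 0.0353    ] [ 0.36 -0.09 -0.17  0.4   0.51  0.07 -0.92]
0.04 [np.float64(289.63971458041516), np.float64(170.42303134770106)] 288.075 170.275
0.045 [np.float64(288.4177936192923), np.float64(169.26523072166154)] 288.075 170.275
0.05 [np.float64(287.18914918395853), np.float64(168.10243461443238)] 288.075 170.275
0.055 [np.float64(285.9537256286506), np.float64(166.93461062563708)] 288.075 170.275
0.06 [np.float64(284.7114666918486), np.float64(165.76172607409626)] 288.075 170.275
0.065 [np.float64(283.46231548773545), np.float64(164.58374799477912)] 288.075 170.275
knob (array([0.58447378, 0.04228494, 0.25179184]), [np.float64(0.00172920848600989), np.float64(0.0017292084860099535)])
[ 0.50777519 -0.07018211] [0.0522, -0.0069, 0.0, -0.0003, -0.0003, -0.0001]
```

Emit:
arm_command(
  moves=[
    [[0.006, -0.001, 0, 0, 0, 0], [0.014, -0.002, 0, 0, 0, 0], [0.022, -0.003, 0, 0, 0, 0], [0.03, -0.004, 0, 0, 0, 0], [0.038, -0.005, 0, 0, 0, 0], [0.046, -0.006, 0, 0, 0, 0], [0.051, -0.007, 0, 0, 0, 0], [0.052, -0.007, 0, 0, 0, 0], [0.052, -0.007, 0, 0, 0, 0], [0.052, -0.007, 0, 0, 0, 0]],
  ],
)

```text
time: 7.15
eef_pos: [0.5077, -0.0701, 0.0287]
ee_rot: [[0.249, 0.969, -0.0], [0.969, -0.249, 0.0], [0.0, -0.0, -1.0]]
wrist_force: [0.9, 2.0, -2.1]
grip_width: 0.0156
grip_force: 30.0
```

```bash
python3 - <<'E'
from h import *
a=shot('scene','s3');b=shot('side','d3'); o=get_obs(); print(o['time'],o['eef_pos'],o['grip_width'],o['grip_force'],o['wrist_force'])
J=np.array([.5475,.0848,0]); t=np.radians(75.6);py=np.array([np.cos(t),np.sin(t),0]);px=np.array([np.sin(t),-np.cos(t),0])
C=[J+sx*.04*px+sy*.04*py+[0,0,.014] for sx,sy in((-1,-1),(1,-1),(1,1),(-1,1))]
m=[]
for c,(x0,y0) in((a,(280,225)),(b,(255,115))):
    im=cv2.resize(c['image'][y0:y0+90,x0:x0+60],(400,600),interpolation=2)
    for p in C:
        u=((proj(c,p)-[x0,y0]+.5)/.15-.5).round().astype(int); cv2.circle(im,tuple(int(k) for k in u),3,(0,0,255),-1)
    m.append(im)
cv2.imwrite('pics/m3.png',np.hstack(m))
E
```

```text
7.25 [ 0.50768034 -0.07027776  0.02872784] 0.015644814264252897 29.981250506825745 [-0.52829806  1.22670172 -1.82737178]
```

View pics/m3.png

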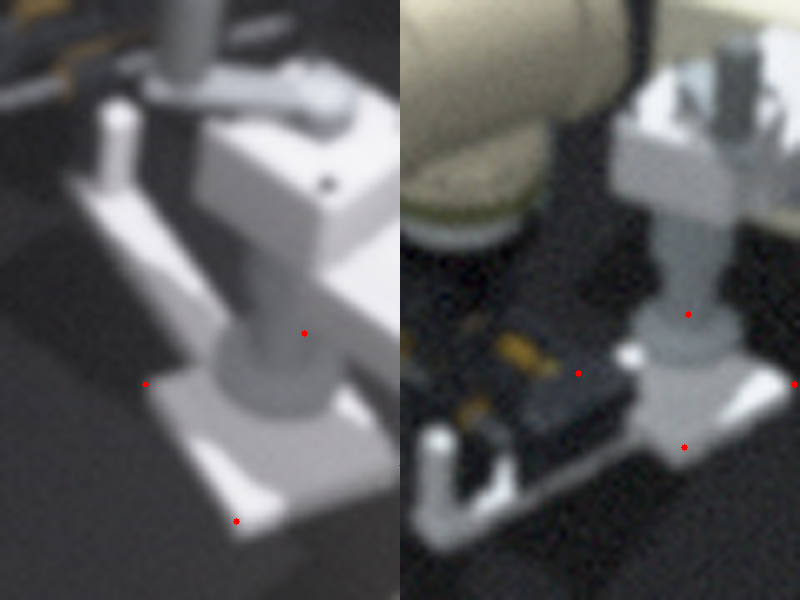

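The red dots mark the plate corners predicted for a centred plate. They fall on the real plate corners to within about 2 mm: in scene (145,384) and (236,521), in side (795,385) and (685,447). The pad is centred, so I'll release it and back off upward.

Emit:
arm_command(
  moves=[
    [[0, 0, 0, 0, 0, 0], [0, 0, 0, 0, 0, 0], [0, 0, 0, 0, 0, 0], [0, 0, 0, 0, 0, 0], [0, 0, 0, 0, 0, 0], [0, 0, 0, 0, 0, 0], [0, 0, -0.02, 0, 0, 0], [0, 0, -0.05, 0, 0, 0], [-0.01, 0, -0.08, 0, 0, 0], [-0.03, 0, -0.12, 0, 0, 0], [-0.05, 0, -0.16, 0, 0, 0], [-0.05, 0, -0.2, 0, 0, 0], [-0.05, 0, -0.24, 0, 0, 0], [-0.05, 0, -0.27, 0, 0, 0], [-0.05, 0, -0.27, 0, 0, 0]],
  ],
  claw=-1,
)

```text
time: 8.75
eef_pos: [0.4962, -0.1191, 0.3027]
ee_rot: [[0.248, 0.969, 0.007], [0.969, -0.248, -0.004], [-0.002, 0.008, -1.0]]
wrist_force: [0.8, 0.2, -0.2]
grip_width: 0.0882
grip_force: 0.0
```

```bash
python3 - <<'E'
from h import *
a=shot('scene','s4');b=shot('side','d4');w=shot('wrist','w4'); o=get_obs(); print(o['time'],o['eef_pos'],o['joints'],o['grip_width'],o['wrist_force'])
print(rel([.584,.043,.30],-14.4),rel([.584,.043,.215],-14.4))
print('knob px',proj(w,np.array([.584,.043,.254]),1),proj(w,np.array([.5475,.0848,.205]),1))
m=[]
for c in(a,b): 
    u=proj(c,np.array([.5475,.0848,.1])).astype(int); m.append(cv2.resize(c['image'][u[1]-50:u[1]+40,u[0]-30:u[0]+30],(267,400),interpolation=2))
m.append(cv2.resize(w['image'],(266,400)) if 0 else w['image'][0:384,123:389])
m[2]=cv2.copyMakeBorder(m[2],0,16,0,0,cv2.BORDER_CONSTANT)
cv2.imwrite('pics/m4.png',np.hstack(m))
E
```

```text
8.9 [ 0.49493011 -0.11846211  0.29760324] [-4.67905588e-01  2.71311651e-01  1.29059144e+00 -2.72620298e-05
  1.58161457e+00 -2.16936813e-01] 0.08845451219582387 [ 0.2147851  -0.60878178 -0.89145219]
[0.1785, 0.0462, -0.0024, -0.0019, -0.0004, 0.0004] [0.1785, 0.0463, 0.0826, -0.0019, -0.0004, 0.0004]
knob px [322.24875215 -35.8038415 ] [252.45878287 -47.07094901]
```

View pics/m4.png

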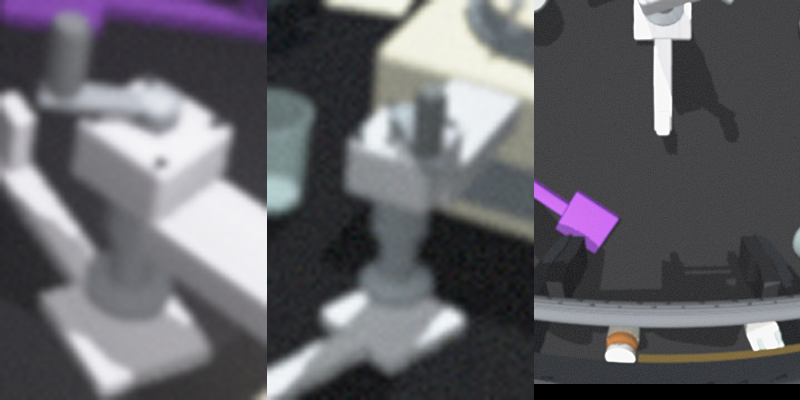

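The views show the pad standing under the foot, released, with the knob upright in its old place. Now to the knob, which is my tenth and last picture used.

Emit:
arm_command(
  moves=[
    [[0.04, 0.01, -0.002, 0, 0, 0], [0.08, 0.02, -0.002, 0, 0, 0], [0.12, 0.03, -0.002, 0, 0, 0], [0.155, 0.04, -0.002, 0, 0, 0], [0.175, 0.046, -0.002, 0, 0, 0], [0.178, 0.046, -0.002, 0, 0, 0], [0.178, 0.046, 0.02, 0, 0, 0], [0.178, 0.046, 0.045, 0, 0, 0], [0.178, 0.046, 0.07, 0, 0, 0], [0.178, 0.046, 0.082, 0, 0, 0], [0.178, 0.046, 0.082, 0, 0, 0], [0.178, 0.046, 0.082, 0, 0, 0]],
  ],
)

```text
time: 10.1
eef_pos: [0.5843, 0.0419, 0.2175]
ee_rot: [[0.249, 0.969, 0.001], [0.969, -0.249, -0.0], [0.0, 0.001, -1.0]]
wrist_force: [0.2, -0.2, 0.5]
grip_width: 0.0879
grip_force: 0.0
```

```bash
python3 - <<'E'
from h import *
o=get_obs(); print(o['time'],o['eef_pos'],o['wrist_force'],rel([.584,.043,.215],-14.4))
E
```

```text
10.1 [0.58426182 0.04190519 0.21745922] [ 0.18512166 -0.20937693  0.47289922] [0.001, -0.0005, 0.0025, 0.0008, -0.0, -0.0001]
```

Close on the knob, slowly enough to settle.

Emit:
arm_command(
  moves=[
    [[0.001, 0, 0, 0, 0, 0], [0.001, 0, 0, 0, 0, 0], [0.001, 0, 0, 0, 0, 0], [0.001, 0, 0, 0, 0, 0], [0.001, 0, 0, 0, 0, 0], [0.001, 0, 0, 0, 0, 0], [0.001, 0, 0, 0, 0, 0], [0.001, 0, 0, 0, 0, 0], [0.001, 0, 0, 0, 0, 0], [0.001, 0, 0, 0, 0, 0], [0.001, 0, 0, 0, 0, 0], [0.001, 0, 0, 0, 0, 0], [0.001, 0, 0, 0, 0, 0], [0.001, 0, 0, 0, 0, 0]],
  ],
  claw=1,
  newtons=40,
)

```text
time: 11.5
eef_pos: [0.5858, 0.0428, 0.2169]
ee_rot: [[0.249, 0.969, 0.004], [0.969, -0.249, -0.001], [0.0, 0.004, -1.0]]
wrist_force: [7.7, -2.0, -1.8]
grip_width: 0.0228
grip_force: 40.0
```

```bash
cat > crank.py <<'E'
from h import *
import sys
def st(cx=.5475,cy=.0848):
    o=get_obs(); p=np.array(o['eef_pos']); r=p[:2]-[cx,cy]; th=np.arctan2(r[1],r[0]); f=np.array(o['wrist_force'])
    print('t %.2f th %.1f r %.4f z %.4f'%(o['time'],np.degrees(th),np.hypot(*r),p[2]),'Ftan %.2f Frad %.2f Fz %.2f'%(f[:2]@[-np.sin(th),np.cos(th)],f[:2]@[np.cos(th),np.sin(th)],f[2]),'w %.4f g %.1f'%(o['grip_width'],o['grip_force']))
    return o,th
def plan(deg,n,cx=.5475,cy=.0848,r=.055,th=None):
    """rows, clockwise deg, from commanded angle th"""
    o,t0=st(cx,cy); th=t0 if th is None else np.radians(th); R=np.array(o['ee_rot'])
    c=lambda a:np.array([cx+r*np.cos(a),cy+r*np.sin(a),0])
    rows=[(R.T@(c(th-np.radians(d))-c(th))).round(4).tolist()[:2]+[0,0,0,0] for d in np.linspace(0,deg,n+1)[1:]]
    print(str(rows).replace(' ',''))
E
python3 -c "
from crank import *
plan(90,20)"
```

```text
t 11.50 th -47.7 r 0.0569 z 0.2169 Ftan 4.38 Frad 6.64 Fz -1.82 w 0.0228 g 40.0
[[-0.0035,-0.0025,0,0,0,0],[-0.0068,-0.0053,0,0,0,0],[-0.0099,-0.0083,0,0,0,0],[-0.0127,-0.0116,0,0,0,0],[-0.0153,-0.015,0,0,0,0],[-0.0176,-0.0187,0,0,0,0],[-0.0196,-0.0225,0,0,0,0],[-0.0213,-0.0265,0,0,0,0],[-0.0226,-0.0306,0,0,0,0],[-0.0237,-0.0348,0,0,0,0],[-0.0244,-0.0391,0,0,0,0],[-0.0248,-0.0434,0,0,0,0],[-0.0248,-0.0477,0,0,0,0],[-0.0245,-0.052,0,0,0,0],[-0.0239,-0.0563,0,0,0,0],[-0.0229,-0.0605,0,0,0,0],[-0.0216,-0.0646,0,0,0,0],[-0.02,-0.0686,0,0,0,0],[-0.018,-0.0725,0,0,0,0],[-0.0158,-0.0762,0,0,0,0]]
```

Emit:
arm_command(
  moves=[
    [[-0.003, -0.002, 0, 0, 0, 0], [-0.007, -0.005, 0, 0, 0, 0], [-0.01, -0.008, 0, 0, 0, 0], [-0.013, -0.012, 0, 0, 0, 0], [-0.015, -0.015, 0, 0, 0, 0], [-0.018, -0.019, 0, 0, 0, 0], [-0.02, -0.023, 0, 0, 0, 0], [-0.021, -0.027, 0, 0, 0, 0], [-0.0225, -0.031, 0, 0, 0, 0], [-0.0235, -0.035, 0, 0, 0, 0], [-0.0245, -0.039, 0, 0, 0, 0], [-0.025, -0.0435, 0, 0, 0, 0], [-0.025, -0.048, 0, 0, 0, 0], [-0.0245, -0.052, 0, 0, 0, 0], [-0.024, -0.0565, 0, 0, 0, 0], [-0.023, -0.0605, 0, 0, 0, 0], [-0.0215, -0.0645, 0, 0, 0, 0], [-0.02, -0.0685, 0, 0, 0, 0], [-0.018, -0.0725, 0, 0, 0, 0], [-0.016, -0.076, 0, 0, 0, 0]],
  ],
)

```text
time: 13.5
eef_pos: [0.5067, 0.0449, 0.2168]
ee_rot: [[0.249, 0.968, -0.0], [0.968, -0.249, -0.004], [-0.004, 0.001, -1.0]]
wrist_force: [-0.0, -8.9, -0.5]
grip_width: 0.0228
grip_force: 40.0
```

```bash
python3 -c "
from crank import *
o,_=st();print(o['eef_pos'],o['wrist_force'],o['ee_rot']); plan(90,20,.549,.0845,th=-139.5)"
```

```text
t 13.50 th -135.6 r 0.0571 z 0.2168 Ftan 6.37 Frad 6.28 Fz -0.53 w 0.0228 g 40.0
[0.50671162 0.04487437 0.21683946] [-0.03715892 -8.9460928  -0.52957277] [[ 2.49415158e-01  9.68396651e-01 -7.10216124e-05]
 [ 9.68389008e-01 -2.49413480e-01 -3.95546106e-03]
 [-3.84816899e-03  9.17775397e-04 -9.99992175e-01]]
t 13.50 th -136.9 r 0.0580 z 0.2168 Ftan 6.50 Frad 6.14 Fz -0.53 w 0.0228 g 40.0
[[0.0026,-0.0034,0,0,0,0],[0.0055,-0.0067,0,0,0,0],[0.0086,-0.0096,0,0,0,0],[0.012,-0.0124,0,0,0,0],[0.0155,-0.0148,0,0,0,0],[0.0192,-0.017,0,0,0,0],[0.0231,-0.0189,0,0,0,0],[0.0272,-0.0204,0,0,0,0],[0.0313,-0.0217,0,0,0,0],[0.0355,-0.0226,0,0,0,0],[0.0398,-0.0232,0,0,0,0],[0.0441,-0.0234,0,0,0,0],[0.0484,-0.0233,0,0,0,0],[0.0527,-0.0229,0,0,0,0],[0.057,-0.0221,0,0,0,0],[0.0612,-0.021,0,0,0,0],[0.0652,-0.0196,0,0,0,0],[0.0692,-0.0178,0,0,0,0],[0.073,-0.0158,0,0,0,0],[0.0766,-0.0134,0,0,0,0]]
```

```bash
cat >> crank.py <<'E'
def plan2(cmd,deg,n,c=(.5473,.082),r=.055):
    o,_=st(*c); R=np.array(o['ee_rot'])[:2,:2]; cmd=np.array(cmd); c=np.array(c); d=cmd-c; th=np.arctan2(d[1],d[0])
    rows=[]
    for k in np.linspace(0,deg,n+1)[1:]:
        a=th-np.radians(k); rr=np.hypot(*d)+(r-np.hypot(*d))*min(1,k/30)
        v=np.round((R.T@(c+rr*np.array([np.cos(a),np.sin(a)])-cmd))*2000)/2000; rows.append([float(v[0]),float(v[1]),0,0,0,0])
    print(str(rows).replace(' ','')); print('new cmd',(cmd+R@v).round(4).tolist(), 'cmd th',np.degrees(th)-deg)
E
python3 -c "
from crank import *
plan2((.5069,.0463),90,20)"
```

```text
t 13.50 th -137.6 r 0.0550 z 0.2168 Ftan 6.58 Frad 6.07 Fz -0.53 w 0.0228 g 40.0
[[0.0025,-0.0035,0,0,0,0],[0.005,-0.007,0,0,0,0],[0.008,-0.01,0,0,0,0],[0.011,-0.013,0,0,0,0],[0.0145,-0.0155,0,0,0,0],[0.018,-0.018,0,0,0,0],[0.022,-0.02,0,0,0,0],[0.026,-0.0215,0,0,0,0],[0.03,-0.023,0,0,0,0],[0.034,-0.024,0,0,0,0],[0.0385,-0.0245,0,0,0,0],[0.043,-0.025,0,0,0,0],[0.047,-0.0245,0,0,0,0],[0.0515,-0.0245,0,0,0,0],[0.0555,-0.0235,0,0,0,0],[0.06,-0.0225,0,0,0,0],[0.064,-0.0215,0,0,0,0],[0.068,-0.0195,0,0,0,0],[0.072,-0.0175,0,0,0,0],[0.0755,-0.0155,0,0,0,0]]
new cmd [0.5107, 0.1233] cmd th -228.534146538752
```

Emit:
arm_command(
  moves=[
    [[0.0025, -0.0035, 0, 0, 0, 0], [0.005, -0.007, 0, 0, 0, 0], [0.008, -0.01, 0, 0, 0, 0], [0.011, -0.013, 0, 0, 0, 0], [0.0145, -0.0155, 0, 0, 0, 0], [0.018, -0.018, 0, 0, 0, 0], [0.022, -0.02, 0, 0, 0, 0], [0.026, -0.0215, 0, 0, 0, 0], [0.03, -0.023, 0, 0, 0, 0], [0.034, -0.024, 0, 0, 0, 0], [0.0385, -0.0245, 0, 0, 0, 0], [0.043, -0.025, 0, 0, 0, 0], [0.047, -0.0245, 0, 0, 0, 0], [0.0515, -0.0245, 0, 0, 0, 0], [0.0555, -0.0235, 0, 0, 0, 0], [0.06, -0.0225, 0, 0, 0, 0], [0.064, -0.0215, 0, 0, 0, 0], [0.068, -0.0195, 0, 0, 0, 0], [0.072, -0.0175, 0, 0, 0, 0], [0.0755, -0.0155, 0, 0, 0, 0]],
  ],
)

```text
time: 15.5
eef_pos: [0.5102, 0.1225, 0.2168]
ee_rot: [[0.249, 0.969, -0.001], [0.969, -0.249, -0.003], [-0.003, -0.001, -1.0]]
wrist_force: [-2.3, -7.4, 1.2]
grip_width: 0.023
grip_force: 40.0
```

```bash
python3 -c "
from crank import *
print(get_obs()['eef_pos'],get_obs()['wrist_force']);plan2((.5107,.1233),80,20)"
```

```text
[0.51016541 0.12253854 0.21679612] [-2.27280212 -7.41215045  1.15531874]
t 15.50 th 132.5 r 0.0550 z 0.2168 Ftan 6.68 Frad -3.93 Fz 1.16 w 0.0230 g 40.0
[[0.003,0.0025,0,0,0,0],[0.006,0.005,0,0,0,0],[0.009,0.0075,0,0,0,0],[0.0115,0.0105,0,0,0,0],[0.0135,0.0135,0,0,0,0],[0.016,0.0165,0,0,0,0],[0.0175,0.02,0,0,0,0],[0.0195,0.0235,0,0,0,0],[0.021,0.027,0,0,0,0],[0.022,0.0305,0,0,0,0],[0.023,0.0345,0,0,0,0],[0.0235,0.038,0,0,0,0],[0.024,0.042,0,0,0,0],[0.024,0.046,0,0,0,0],[0.024,0.0495,0,0,0,0],[0.0235,0.0535,0,0,0,0],[0.023,0.057,0,0,0,0],[0.022,0.061,0,0,0,0],[0.021,0.0645,0,0,0,0],[0.0195,0.068,0,0,0,0]]
new cmd [0.5814, 0.1253] cmd th 51.54731550472573
```

Emit:
arm_command(
  moves=[
    [[0.003, 0.0025, 0, 0, 0, 0], [0.006, 0.005, 0, 0, 0, 0], [0.009, 0.0075, 0, 0, 0, 0], [0.0115, 0.0105, 0, 0, 0, 0], [0.0135, 0.0135, 0, 0, 0, 0], [0.016, 0.0165, 0, 0, 0, 0], [0.0175, 0.02, 0, 0, 0, 0], [0.0195, 0.0235, 0, 0, 0, 0], [0.021, 0.027, 0, 0, 0, 0], [0.022, 0.0305, 0, 0, 0, 0], [0.023, 0.0345, 0, 0, 0, 0], [0.0235, 0.038, 0, 0, 0, 0], [0.024, 0.042, 0, 0, 0, 0], [0.024, 0.046, 0, 0, 0, 0], [0.024, 0.0495, 0, 0, 0, 0], [0.0235, 0.0535, 0, 0, 0, 0], [0.023, 0.057, 0, 0, 0, 0], [0.022, 0.061, 0, 0, 0, 0], [0.021, 0.0645, 0, 0, 0, 0], [0.0195, 0.068, 0, 0, 0, 0]],
  ],
)

```text
time: 17.5
eef_pos: [0.5798, 0.1261, 0.2168]
ee_rot: [[0.248, 0.969, -0.004], [0.969, -0.248, 0.001], [-0.0, -0.004, -1.0]]
wrist_force: [-6.7, 1.3, 3.8]
grip_width: 0.0231
grip_force: 40.0
```

```bash
python3 -c "
from crank import *
plan2((.5814,.1253),40,20)"
```

```text
t 17.50 th 53.6 r 0.0548 z 0.2168 Ftan 6.20 Frad -2.90 Fz 3.82 w 0.0231 g 40.0
[[-0.001,0.0015,0,0,0,0],[-0.0015,0.0035,0,0,0,0],[-0.0025,0.005,0,0,0,0],[-0.0035,0.007,0,0,0,0],[-0.0045,0.0085,0,0,0,0],[-0.006,0.01,0,0,0,0],[-0.007,0.0115,0,0,0,0],[-0.008,0.013,0,0,0,0],[-0.0095,0.0145,0,0,0,0],[-0.0105,0.016,0,0,0,0],[-0.012,0.017,0,0,0,0],[-0.0135,0.0185,0,0,0,0],[-0.015,0.02,0,0,0,0],[-0.0165,0.021,0,0,0,0],[-0.018,0.022,0,0,0,0],[-0.0195,0.023,0,0,0,0],[-0.021,0.0245,0,0,0,0],[-0.023,0.0255,0,0,0,0],[-0.0245,0.026,0,0,0,0],[-0.026,0.027,0,0,0,0]]
new cmd [0.6011, 0.0934] cmd th 11.778547048556618
```

Emit:
arm_command(
  moves=[
    [[-0.001, 0.0015, 0, 0, 0, 0], [-0.0015, 0.0035, 0, 0, 0, 0], [-0.0025, 0.005, 0, 0, 0, 0], [-0.0035, 0.007, 0, 0, 0, 0], [-0.0045, 0.0085, 0, 0, 0, 0], [-0.006, 0.01, 0, 0, 0, 0], [-0.007, 0.0115, 0, 0, 0, 0], [-0.008, 0.013, 0, 0, 0, 0], [-0.0095, 0.0145, 0, 0, 0, 0], [-0.0105, 0.016, 0, 0, 0, 0], [-0.012, 0.017, 0, 0, 0, 0], [-0.0135, 0.0185, 0, 0, 0, 0], [-0.015, 0.02, 0, 0, 0, 0], [-0.0165, 0.021, 0, 0, 0, 0], [-0.018, 0.022, 0, 0, 0, 0], [-0.0195, 0.023, 0, 0, 0, 0], [-0.021, 0.0245, 0, 0, 0, 0], [-0.023, 0.0255, 0, 0, 0, 0], [-0.0245, 0.026, 0, 0, 0, 0], [-0.026, 0.027, 0, 0, 0, 0]],
  ],
)

```text
time: 19.5
eef_pos: [0.6005, 0.0953, 0.2168]
ee_rot: [[0.247, 0.969, -0.001], [0.969, -0.247, 0.003], [0.003, -0.001, -1.0]]
wrist_force: [-1.9, 6.0, 0.6]
grip_width: 0.0226
grip_force: 40.0
```

```bash
python3 -c "
from crank import *
plan2((.6011,.0934),30,20)"
```

```text
t 19.50 th 14.0 r 0.0549 z 0.2168 Ftan 6.29 Frad -0.37 Fz 0.59 w 0.0226 g 40.0
[[-0.0015,0.0005,0,0,0,0],[-0.0025,0.001,0,0,0,0],[-0.004,0.002,0,0,0,0],[-0.0055,0.0025,0,0,0,0],[-0.0065,0.003,0,0,0,0],[-0.008,0.003,0,0,0,0],[-0.0095,0.0035,0,0,0,0],[-0.011,0.004,0,0,0,0],[-0.012,0.0045,0,0,0,0],[-0.0135,0.0045,0,0,0,0],[-0.015,0.005,0,0,0,0],[-0.0165,0.005,0,0,0,0],[-0.018,0.0055,0,0,0,0],[-0.0195,0.0055,0,0,0,0],[-0.0205,0.0055,0,0,0,0],[-0.022,0.0055,0,0,0,0],[-0.0235,0.0055,0,0,0,0],[-0.025,0.0055,0,0,0,0],[-0.0265,0.0055,0,0,0,0],[-0.028,0.0055,0,0,0,0]]
new cmd [0.5995, 0.0649] cmd th -18.036221108755942
```

Emit:
arm_command(
  moves=[
    [[-0.0015, 0.0005, 0, 0, 0, 0], [-0.0025, 0.001, 0, 0, 0, 0], [-0.004, 0.002, 0, 0, 0, 0], [-0.0055, 0.0025, 0, 0, 0, 0], [-0.0065, 0.003, 0, 0, 0, 0], [-0.008, 0.003, 0, 0, 0, 0], [-0.0095, 0.0035, 0, 0, 0, 0], [-0.011, 0.004, 0, 0, 0, 0], [-0.012, 0.0045, 0, 0, 0, 0], [-0.0135, 0.0045, 0, 0, 0, 0], [-0.015, 0.005, 0, 0, 0, 0], [-0.0165, 0.005, 0, 0, 0, 0], [-0.018, 0.0055, 0, 0, 0, 0], [-0.0195, 0.0055, 0, 0, 0, 0], [-0.0205, 0.0055, 0, 0, 0, 0], [-0.022, 0.0055, 0, 0, 0, 0], [-0.0235, 0.0055, 0, 0, 0, 0], [-0.025, 0.0055, 0, 0, 0, 0], [-0.0265, 0.0055, 0, 0, 0, 0], [-0.028, 0.0055, 0, 0, 0, 0]],
  ],
)

```text
time: 21.5
eef_pos: [0.6, 0.0664, 0.2169]
ee_rot: [[0.248, 0.969, 0.002], [0.969, -0.248, 0.002], [0.003, 0.002, -1.0]]
wrist_force: [5.3, 6.7, -1.0]
grip_width: 0.0228
grip_force: 40.0
```

```bash
python3 -c "
from crank import *
plan2((.5995,.0649),30,20)"
```

```text
t 21.50 th -16.5 r 0.0550 z 0.2169 Ftan 7.88 Frad 3.15 Fz -1.03 w 0.0228 g 40.0
[[-0.0015,-0.0,0,0,0,0],[-0.003,-0.0005,0,0,0,0],[-0.0045,-0.0005,0,0,0,0],[-0.0055,-0.0005,0,0,0,0],[-0.007,-0.001,0,0,0,0],[-0.0085,-0.001,0,0,0,0],[-0.01,-0.0015,0,0,0,0],[-0.0115,-0.002,0,0,0,0],[-0.0125,-0.0025,0,0,0,0],[-0.014,-0.003,0,0,0,0],[-0.0155,-0.0035,0,0,0,0],[-0.017,-0.004,0,0,0,0],[-0.018,-0.0045,0,0,0,0],[-0.0195,-0.005,0,0,0,0],[-0.0205,-0.0055,0,0,0,0],[-0.022,-0.006,0,0,0,0],[-0.0235,-0.007,0,0,0,0],[-0.0245,-0.0075,0,0,0,0],[-0.0255,-0.0085,0,0,0,0],[-0.027,-0.009,0,0,0,0]]
new cmd [0.5841, 0.041] cmd th -48.13808215559732
```

Emit:
arm_command(
  moves=[
    [[-0.0015, 0, 0, 0, 0, 0], [-0.003, -0.0005, 0, 0, 0, 0], [-0.0045, -0.0005, 0, 0, 0, 0], [-0.0055, -0.0005, 0, 0, 0, 0], [-0.007, -0.001, 0, 0, 0, 0], [-0.0085, -0.001, 0, 0, 0, 0], [-0.01, -0.0015, 0, 0, 0, 0], [-0.0115, -0.002, 0, 0, 0, 0], [-0.0125, -0.0025, 0, 0, 0, 0], [-0.014, -0.003, 0, 0, 0, 0]],
  ],
)

```text
time: 22.5
eef_pos: [0.5942, 0.0533, 0.2169]
ee_rot: [[0.248, 0.969, 0.004], [0.969, -0.248, 0.002], [0.003, 0.003, -1.0]]
wrist_force: [8.0, 4.1, -1.7]
grip_width: 0.0232
grip_force: 40.0
```

```bash
python3 -c "
from crank import *
R=np.array([[.248,.969],[.969,-.248]]);c=np.array([.5995,.0649])+R@[-.014,-.003];print(c)
plan2(c,12,10)"
```

```text
[0.593121 0.052078]
t 22.50 th -31.5 r 0.0550 z 0.2169 Ftan 7.69 Frad 4.65 Fz -1.73 w 0.0232 g 40.0
[[-0.001,-0.0005,0,0,0,0],[-0.002,-0.001,0,0,0,0],[-0.003,-0.001,0,0,0,0],[-0.0045,-0.0015,0,0,0,0],[-0.0055,-0.002,0,0,0,0],[-0.0065,-0.0025,0,0,0,0],[-0.0075,-0.003,0,0,0,0],[-0.0085,-0.0035,0,0,0,0],[-0.0095,-0.004,0,0,0,0],[-0.0105,-0.0045,0,0,0,0]]
new cmd [0.5862, 0.043] cmd th -45.145314204948114
```

Emit:
arm_command(
  moves=[
    [[-0.001, -0.0005, 0, 0, 0, 0], [-0.002, -0.001, 0, 0, 0, 0], [-0.003, -0.001, 0, 0, 0, 0], [-0.0045, -0.0015, 0, 0, 0, 0], [-0.0055, -0.002, 0, 0, 0, 0], [-0.0065, -0.0025, 0, 0, 0, 0], [-0.0075, -0.003, 0, 0, 0, 0], [-0.0085, -0.0035, 0, 0, 0, 0], [-0.0095, -0.004, 0, 0, 0, 0], [-0.0105, -0.0045, 0, 0, 0, 0]],
  ],
)

```text
time: 23.5
eef_pos: [0.5873, 0.0441, 0.2169]
ee_rot: [[0.248, 0.969, 0.004], [0.969, -0.248, 0.002], [0.002, 0.003, -1.0]]
wrist_force: [7.9, 4.2, -2.3]
grip_width: 0.0233
grip_force: 40.0
```

```bash
python3 -c "
from crank import *
plan2((.5862,.043),12,10)
a=shot('scene','s5');b=ld('s4');d=shot('side','d5');e=ld('d4')
for n,x,y in(('scene',a,b),('side',d,e)):
  for z in (.2,): 
    u=proj(x,np.array([.5475,.0848,.05])).astype(int); print(n,u)
"
```

```text
t 23.50 th -43.5 r 0.0551 z 0.2169 Ftan 8.51 Frad 2.80 Fz -2.31 w 0.0233 g 40.0
[[-0.001,-0.0005,0,0,0,0],[-0.002,-0.001,0,0,0,0],[-0.003,-0.002,0,0,0,0],[-0.004,-0.0025,0,0,0,0],[-0.005,-0.003,0,0,0,0],[-0.0055,-0.004,0,0,0,0],[-0.0065,-0.0045,0,0,0,0],[-0.0075,-0.0055,0,0,0,0],[-0.0085,-0.006,0,0,0,0],[-0.009,-0.007,0,0,0,0]]
new cmd [0.5772, 0.036] cmd th -57.07355038259427
scene [321 279]
side [298 163]
```

Emit:
arm_command(
  moves=[
    [[-0.001, -0.0005, 0, 0, 0, 0], [-0.002, -0.001, 0, 0, 0, 0], [-0.003, -0.002, 0, 0, 0, 0], [-0.004, -0.0025, 0, 0, 0, 0], [-0.005, -0.003, 0, 0, 0, 0], [-0.0055, -0.004, 0, 0, 0, 0], [-0.0065, -0.0045, 0, 0, 0, 0], [-0.0075, -0.0055, 0, 0, 0, 0], [-0.0085, -0.006, 0, 0, 0, 0], [-0.009, -0.007, 0, 0, 0, 0]],
  ],
)

```text
time: 24.6
eef_pos: [0.5786, 0.0367, 0.2169]
ee_rot: [[0.248, 0.969, 0.005], [0.969, -0.248, 0.001], [0.002, 0.004, -1.0]]
wrist_force: [10.2, 1.2, -3.8]
grip_width: 0.0231
grip_force: 40.0
```

```bash
python3 -c "
from crank import *
plan2((.5772,.036),8,7)
"
```

```text
t 24.60 th -55.4 r 0.0551 z 0.2169 Ftan 9.08 Frad 4.80 Fz -3.84 w 0.0231 g 40.0
[[-0.001,-0.0005,0,0,0,0],[-0.0015,-0.0015,0,0,0,0],[-0.0025,-0.0025,0,0,0,0],[-0.003,-0.003,0,0,0,0],[-0.004,-0.004,0,0,0,0],[-0.0045,-0.0045,0,0,0,0],[-0.0055,-0.0055,0,0,0,0]]
new cmd [0.5705, 0.032] cmd th -64.97613244420333
```

Emit:
arm_command(
  moves=[
    [[-0.001, -0.0005, 0, 0, 0, 0], [-0.0015, -0.0015, 0, 0, 0, 0], [-0.0025, -0.0025, 0, 0, 0, 0], [-0.003, -0.003, 0, 0, 0, 0], [-0.004, -0.004, 0, 0, 0, 0], [-0.0045, -0.0045, 0, 0, 0, 0], [-0.0055, -0.0055, 0, 0, 0, 0]],
  ],
)

```text
time: 25.3
eef_pos: [0.572, 0.0327, 0.2169]
ee_rot: [[0.248, 0.969, 0.005], [0.969, -0.248, 0.001], [0.002, 0.004, -1.0]]
wrist_force: [9.4, 2.6, -2.9]
grip_width: 0.023
grip_force: 40.0
```

```bash
python3 -c "
from crank import *
plan2((.5705,.032),8,8)
"
```

```text
t 25.30 th -63.4 r 0.0552 z 0.2169 Ftan 9.53 Frad 1.85 Fz -2.88 w 0.0230 g 40.0
[[-0.0005,-0.001,0,0,0,0],[-0.001,-0.0015,0,0,0,0],[-0.002,-0.0025,0,0,0,0],[-0.0025,-0.003,0,0,0,0],[-0.003,-0.004,0,0,0,0],[-0.0035,-0.0045,0,0,0,0],[-0.004,-0.0055,0,0,0,0],[-0.0045,-0.0065,0,0,0,0]]
new cmd [0.5631, 0.0293] cmd th -73.10869987513418
```

Emit:
arm_command(
  moves=[
    [[-0.0005, -0.001, 0, 0, 0, 0], [-0.001, -0.0015, 0, 0, 0, 0], [-0.002, -0.0025, 0, 0, 0, 0], [-0.0025, -0.003, 0, 0, 0, 0], [-0.003, -0.004, 0, 0, 0, 0], [-0.0035, -0.0045, 0, 0, 0, 0], [-0.004, -0.0055, 0, 0, 0, 0], [-0.0045, -0.0065, 0, 0, 0, 0]],
  ],
)

```text
time: 26.1
eef_pos: [0.5646, 0.0296, 0.2169]
ee_rot: [[0.248, 0.969, 0.005], [0.969, -0.248, 0.0], [0.001, 0.005, -1.0]]
wrist_force: [10.9, 0.5, -4.7]
grip_width: 0.0231
grip_force: 40.0
```

```bash
python3 -c "
from crank import *
plan2((.5631,.0293),8,8)
"
```

```text
t 26.10 th -71.7 r 0.0552 z 0.2169 Ftan 10.50 Frad 2.91 Fz -4.71 w 0.0231 g 40.0
[[-0.0005,-0.001,0,0,0,0],[-0.001,-0.0015,0,0,0,0],[-0.0015,-0.0025,0,0,0,0],[-0.002,-0.0035,0,0,0,0],[-0.0025,-0.004,0,0,0,0],[-0.0025,-0.005,0,0,0,0],[-0.003,-0.006,0,0,0,0],[-0.0035,-0.007,0,0,0,0]]
new cmd [0.5554, 0.0276] cmd th -81.31073065788208
```

Emit:
arm_command(
  moves=[
    [[0.0005, 0.001, 0, 0, 0, 0], [0.0005, 0.001, 0, 0, 0, 0], [0.0005, 0.001, 0, 0, 0, 0]],
  ],
)

```text
time: 26.4
eef_pos: [0.5647, 0.0297, 0.2168]
ee_rot: [[0.249, 0.969, 0.002], [0.969, -0.249, -0.001], [0.0, 0.002, -1.0]]
wrist_force: [5.9, -1.6, -2.4]
grip_width: 0.0229
grip_force: 40.0
```

Emit:
arm_command(
  moves=[
    [[0, 0, 0, 0, 0, 0], [0, 0, 0, 0, 0, 0], [0, 0, 0, 0, 0, 0], [0, 0, 0, 0, 0, 0], [0, 0, 0, 0, 0, 0], [0, 0, 0, 0, 0, 0], [0, 0, 0, 0, 0, 0], [0, 0, 0, 0, 0, 0], [0, 0, -0.02, 0, 0, 0], [0, 0, -0.05, 0, 0, 0], [0, 0, -0.08, 0, 0, 0], [0, 0, -0.1, 0, 0, 0], [0, 0, -0.11, 0, 0, 0], [-0.03, 0, -0.11, 0, 0, 0], [-0.07, 0, -0.11, 0, 0, 0], [-0.11, 0, -0.11, 0, 0, 0], [-0.14, 0, -0.11, 0, 0, 0], [-0.15, 0, -0.11, 0, 0, 0], [-0.15, 0, -0.11, 0, 0, 0]],
  ],
  claw=-1,
)

```text
time: 28.3
eef_pos: [0.5264, -0.1161, 0.3262]
ee_rot: [[0.25, 0.968, -0.001], [0.968, -0.25, 0.001], [0.0, -0.001, -1.0]]
wrist_force: [-0.0, 1.0, -0.3]
grip_width: 0.0882
grip_force: 0.0
```

```bash
python3 - <<'E'
from h import *
a=shot('scene','s6');b=shot('side','d6');o=get_obs();print(o['time'],o['eef_pos'],o['wrist_force'],o['grip_width'])
# pad shift between s4 (before cranking) and now: phase correlation / template match of plate corners
for x,y,off in((ld('s4'),a,np.array([.02,-.02,.014])),(ld('d4'),b,np.array([.02,-.03,.014]))):
    u=proj(x,np.array([.5475,.0848,0])+off).astype(int);print(u)
    for du,dv in((-8,10),(12,10),(0,14)):
        c=u+[du,dv];T=x['image'][c[1]-7:c[1]+8,c[0]-7:c[0]+8];S=y['image'][c[1]-17:c[1]+18,c[0]-17:c[0]+18]
        m=cv2.minMaxLoc(cv2.matchTemplate(S,T,cv2.TM_CCOEFF_NORMED));print(round(m[1],3),np.array(m[3])-10)
E
```

```text
28.4 [ 0.52679603 -0.11447681  0.32649532] [-0.36025377  0.84100455 -0.3610296 ] 0.0884510447304685
[310 286]
0.998 [0 0]
0.897 [1 1]
0.998 [0 0]
[297 177]
0.994 [0 0]
0.919 [ 6 -4]
0.893 [0 0]
```

The pad has not shifted, the effort reached about 1.6 times free-running, and the hand is clear. I'll hand in.

```bash
python3 -c "
from workcell import *
print(hand_in())"
```

```text
the job is handed in; nothing more can be done
None
```

I handed the job in at about 28 s with no verdict returned: the pad sits centred under the jack to within about 3 mm, the foot bears on it at an estimated 45 N (knob effort rose from 6.3 to 10.5 N), the gripper is clear, and the arm touched no glassware that I know of, though I did not re-measure it.

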